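# Stack two slide cases on the sloping rest beside the microscope

### The arm

A 6-joint arm with a two-finger parallel gripper is mounted at the origin on the work surface. World frame = base frame: x ahead of the robot, y to its left, z up, the work surface at z = 0. Lengths are in m, angles in rad, forces in N, time in s.
With the tool pointing down it reaches from about 0.3 to 0.775 m from the base axis. Payload 14.6 kg.
Tool frame: the origin (TCP) lies midway between the tips of the shut fingers; the grasp point (between the pads) lies 19 mm behind it (ctrl.tcp_to_grasp is the distance from the TCP to the grasp point, in m); x points along the fingers, y is the direction in which the jaws open and shut, and the axes are right-handed (so a half turn about x gives the same grasp; the last joint's range is limited). The gripper opens to 94 mm and grips with 3 to 60 N. Pads are 16 mm wide; open, the fingers measure 119 mm over their backs; the gripper's body (75 mm by 177 mm) begins 78 mm behind the grasp point.
Start: joints at [-1.249, 0.3, 1.521, -0, 1.321, -0.067], TCP at [0.208, -0.509, 0.205] pointing down, gripper open.
Joint ranges: [-3.03, 3.03], [-0.79, 2.21], [0.23, 2.52], [-1.04, 4.18], [0, 3.07], [-2.55, 2.55]. Speed limits (rad/s): [2.22, 2.22, 2.57, 3.14, 3.14, 3.14].

### API

Orientations are given as [roll, pitch, yaw] about the fixed x, y, z axes, in that order (R = Rz(yaw) Ry(pitch) Rx(roll)).
In Python, from station import ctrl gives the robot as it stands.
- The arm moves only by the tool jog_arm, never from a script. Its argument "rows" is one flat list of numbers, 7 for each row, row after row: the shift along the world's x, y, z in m, then the turn, a rotation vector about the world's x, y, z in degrees, then the closure, from 0 (fully open) to 1 (shut). A call has 1 to 8 rows; each row shifts and turns the commanded pose from where the row before left it; what a row does not reach is not made up. A row lasts 1/12 s, in which the tool goes at most 41.7 mm and 7.16 degrees, less where a joint would pass 70% of its speed; a pose out of reach is approached as far as the arm can. A call with a gripper value outside its range is refused whole. The fingers move at their own pace and stop on an object; "squeeze" is the grip in N (left out, the last holds). Time passes only in rows, so rows that do not move let the fingers close. It gives the time, the measured TCP pose, the force and the opening at its end, in the units of the state.
- ctrl.get_obs(): the state, without advancing time (a new reading comes with each control period).
- ctrl.camera(name): name is "scene" or "top"; returns (picture, depth): 420x560x3 uint8, red, green, blue; 420x560 float32, m along the optical axis (not along the pixel's ray), 0 where there is no reading.
- ctrl.camera_model(name): a dict with "K" (3x3 intrinsics, pixels), "dist" ([k1, k2, p1, p2, k3] as OpenCV has them; the pictures are not rectified), "extrinsics" (4x4, takes a point from camera to world coordinates). Camera axes: x right, y down, z forward; pixel columns grow to the right and rows downward; lengths in m; the calibration is good to about 2 mm. A picture is of the moment at which its call begins. camera_model takes no time and is no camera call.
- ctrl.hand_in(): hands the job in, once; it reports no verdict.
The state is a dict: "time_s": time; "qpos": joint angles; "joint_vel": joint speeds; "tau": joint torques, N m; "ee_pos": TCP position; "eef_rot": TCP orientation; "force": force on the tool from outside, world axes, zero at the start; "moment": the same for the moment, N m; "grip_width": finger opening in m.
Only numpy, scipy, OpenCV 4.12 (cv2) and the standard library are available. Lean on these libraries where they do the work, as an engineer would, in place of code of your own. Each camera call takes 0.05 s, during which the arm holds its last target.

### The job

Stack the two flat oblong slide cases on the grey sloping rest: first the long case flat on the slope, at mid-width, with a narrow end against the backstop, then the short case flat on top of it, pointing the same way, its narrow end also against the backstop. They hold glass, so set them down without dropping them, and leave the thick square box where it is.

Things in the scene. Friction and masses are not known exactly. Their poses are not given: they have to be found in the camera images.
- shelf: sloping plate of the fixed grey rest, 140 mm up the slope x 150 mm wide, open sides, tilted 20 deg, low end nearest the robot (yaw up to 17 deg); backstop 45 mm high, 4 mm thick, square to the plate along its low end. Origin on the plate's upper face at the backstop's foot, mid-width, 28 mm over the table; x up the slope from the backstop, y across, z square out of the plate
- long_case: the long flat slide case, 120 x 54 x 16 mm (length, width, thickness), 90 to 185 g, lying flat on the table: plain white plastic, a paper label on its flat lid; origin at the centre of its underside, x along its length, y across its width, z out of the lid; either end may lead
- short_case: the short flat slide case, 86 x 54 x 16 mm (length, width, thickness), 70 to 140 g, lying flat on the table: plain white plastic, a paper label on its flat lid; origin at the centre of its underside, x along its length, y across its width, z out of the lid; either end may lead
- square_box: a bystander: thick square white box, 75 x 75 x 32 mm, standing on the table, origin at the centre of its underside; not to be moved
Mind the look-alikes: they are no part of the job. What is shaped like the long_case but black or pink is not meant. Leave any purple look-alike of the short_case alone.

How it is judged:
By the outcome, as a careful person would: the job done as asked, in the order asked, and still so for the second after the job is handed in, with the robot touching nothing.
It also fails if it takes over 53 s, if anything falls off the work surface, if the arm or the gripper's body presses on something with over 40 N, if the wrist force passes 120 N, or if a joint passes its speed limit or range.

## Working session

There is one attempt and no reset: what is moved stays moved. The work goes in short steps, Python scripts to look and compute and a tool call to move; the robot and the scene stay as the last step left them, time stands still between calls to the robot, and variables do not carry over. Pictures are saved under pics/ and viewed, and the job is handed in when it is done.

Besides the shell and the picture viewer there is one more tool, called as name(argument=value, ...) on one line, values as JSON. jog_arm: Moves the arm, as the interface text tells. Its arguments: {"type":"object","properties":{"rows":{"type":"array"},"squeeze":{"type":"number"}},"required":["rows"]}

```bash
ls; mkdir -p pics; python3 - <<'E'
from station import ctrl
import cv2,numpy as np
for n in ("scene","top"):
    p,d=ctrl.camera(n); np.savez(f"pics/{n}0.npz",p=p,d=d)
    cv2.imwrite(f"pics/{n}0.png",p[:,:,::-1])
    m=ctrl.camera_model(n); print(n,np.round(m["K"],1).tolist(),m["dist"],np.round(m["extrinsics"],3).tolist())
print(ctrl.get_obs())
E
```

```text
pics
scene [[533.5, 0.0, 284.1], [0.0, 533.5, 211.4], [0.0, 0.0, 1.0]] [-0.06672122  0.          0.          0.          0.        ] [[-0.802, 0.433, -0.411, 0.895], [0.597, 0.605, -0.527, 0.494], [0.021, -0.668, -0.744, 0.744], [0.0, 0.0, 0.0, 1.0]]
top [[457.9, 0.0, 277.3], [0.0, 457.9, 210.0], [0.0, 0.0, 1.0]] [-0.03376296  0.          0.          0.          0.        ] [[0.029, -0.982, 0.186, 0.343], [-0.999, -0.033, -0.018, 0.029], [0.024, -0.186, -0.982, 0.816], [0.0, 0.0, 0.0, 1.0]]
{'time_s': 0.1, 'qpos': array([-1.24862201e+00,  3.00464138e-01,  1.52149948e+00, -4.69340309e-05,
        1.32069342e+00, -6.66325094e-02]), 'joint_vel': array([-0.00026585, -0.00071924, -0.0036293 ,  0.00018319, -0.00052141,
        0.00211781]), 'tau': array([ 1.65874961e-03, -5.32638216e+01, -3.53283799e+01,  7.09431642e-02,
        2.33953045e-02, -3.91968604e-05]), 'ee_pos': array([ 0.20839355, -0.50874514,  0.20492466]), 'eef_rot': array([-1.59474327,  1.56973097,  1.93566784]), 'force': array([-0.15134567,  0.0909313 , -0.76411334]), 'moment': array([ 0.04608716, -0.02651638, -0.00695804]), 'grip_width': 0.0940173236989201}
```

View pics/scene0.png

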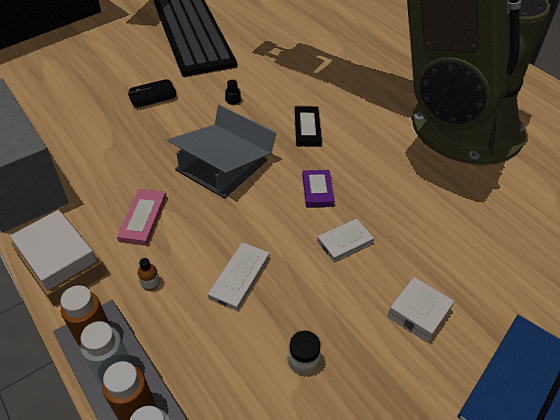

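View pics/top0.png

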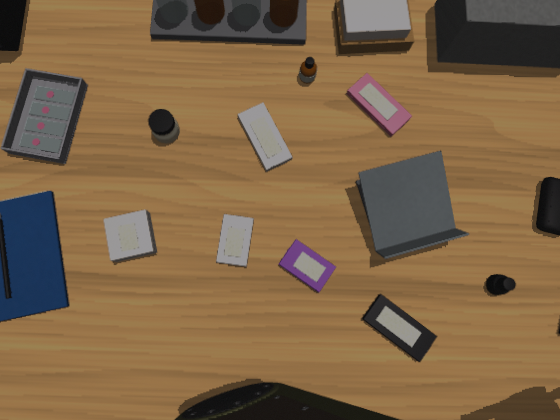

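Candidates in the top view:
- White long case at (265,136). Its look-alikes are pink (379,104) and black (399,327).
- White short case at (235,241). Its look-alike is purple (308,265).
- White square box at (130,236).
- Grey rest at (408,205).

I choose the white ones at (265,136) and (235,241), and check them in a close crop.

```bash
cat > h.py <<'E'
import cv2,numpy as np
from station import ctrl
def cloud(n,p=None,d=None):
    m=ctrl.camera_model(n);K=np.array(m["K"]);D=np.array(m["dist"]);E=np.array(m["extrinsics"])
    v,u=np.mgrid[0:420,0:560]
    uv=np.stack([u,v],-1).reshape(-1,1,2).astype(float)
    n_=cv2.undistortPoints(uv,K,D).reshape(420,560,2)
    P=np.dstack([n_*d[...,None],d]); return P@E[:3,:3].T+E[:3,3]
def proj(n,X):
    m=ctrl.camera_model(n);E=np.linalg.inv(np.array(m["extrinsics"]))
    return cv2.projectPoints(np.asarray(X,float).reshape(-1,1,3),cv2.Rodrigues(E[:3,:3])[0],E[:3,3],np.array(m["K"]),np.array(m["dist"]))[0].reshape(-1,2)
E
python3 - <<'E'
from h import *
z=np.load("pics/top0.npz");p,d=z["p"],z["d"]
W=cloud("top",d=d)
def crop(a,b,c,e,k): return cv2.resize(p[a:b,c:e,::-1],None,fx=k,fy=k,interpolation=cv2.INTER_CUBIC)
A=crop(95,275,200,330,3)
B=crop(140,270,345,475,3); B=cv2.copyMakeBorder(B,0,A.shape[0]-B.shape[0],0,0,0)
cv2.imwrite("pics/crop0.png",np.hstack([A,B]))
hsv=cv2.cvtColor(p,cv2.COLOR_RGB2HSV)
for nm,(u0,v0,u1,v1),h in [("long",(225,95,305,180),.016),("short",(205,205,265,275),.016),("box",(95,200,165,270),.032)]:
    w=W[v0:v1,u0:u1]; s=hsv[v0:v1,u0:u1]
    m=(abs(w[...,2]-h)<.005)&(s[...,1]<90)
    q=w[m]; r=cv2.minAreaRect((q[:,:2]*1000).astype(np.float32))
    print(nm,m.sum(),q[:,2].mean().round(4),r, "meds",np.median(W[v0:v0+5,u0:u1,2]).round(4))
    print(cv2.boxPoints(r).round(1).tolist())
for n in ("top","scene"):
    z=np.load(f"pics/{n}0.npz");W=cloud(n,d=z["d"])
    q=W.reshape(-1,3); q=q[(abs(q[:,0]-.41)<.13)&(abs(q[:,1]+.26)<.13)&(q[:,2]>.03)&(q[:,2]<.12)]
    rng=np.random.default_rng(0);best=0
    for name in "ab":
        best=(0,)
        for i in range(1500):
            a,b,c=q[rng.integers(len(q),size=3)];nn=np.cross(b-a,c-a);l=np.linalg.norm(nn)
            if l<1e-5:continue
            nn/=l;nn*=np.sign(nn[2])or 1
            k=(abs((q-a)@nn)<.0015)
            if k.sum()>best[0]:best=(k.sum(),k)
        k=best[1];s=q[k];c=s.mean(0);nn=np.linalg.svd(s-c,full_matrices=False)[2][2];nn*=np.sign(nn[2])
        print(n,name,len(s),c.round(4),nn.round(4),"tilt",np.degrees(np.arccos(nn[2])).round(2),"az",np.degrees(np.arctan2(nn[1],nn[0])).round(2))
        np.save(f"pics/pl_{n}_{name}.npy",s)
        q=q[~k]
E
```

```text
long 1815 0.0157 ((634.8101806640625, 42.240570068359375), (119.83859252929688, 54.955406188964844), 28.493654251098633) meds -0.0005
[[569.0, 37.79999923706055], [595.2999877929688, -10.5], [700.5999755859375, 46.70000076293945], [674.4000244140625, 95.0]]
short 1503 0.0159 ((440.980712890625, 87.60543823242188), (54.49641036987305, 86.36479949951172), 84.00210571289062) meds -0.0003
[[395.20001220703125, 65.0], [481.1000061035156, 56.0], [486.79998779296875, 110.19999694824219], [400.8999938964844, 119.19999694824219]]
box 1877 0.0318 ((441.24322509765625, 270.28564453125), (75.01166534423828, 75.24493408203125), 15.202532768249512) meds -0.0003
[[395.20001220703125, 296.79998779296875], [414.8999938964844, 224.10000610351562], [487.29998779296875, 243.8000030517578], [467.6000061035156, 316.3999938964844]]
top a 3303 [ 0.4971 -0.2074  0.0463] [-0.3236 -0.1014  0.9407] tilt 19.82 az -162.61
top b 811 [ 0.4412 -0.2308  0.0533] [0.8892 0.276  0.3648] tilt 68.6 az 17.24
scene a 1481 [ 0.4973 -0.2037  0.0473] [-0.323  -0.0997  0.9411] tilt 19.76 az -162.84
scene b 799 [ 0.4396 -0.2272  0.0503] [0.8994 0.2797 0.3358] tilt 70.38 az 17.28
```

View pics/crop0.png

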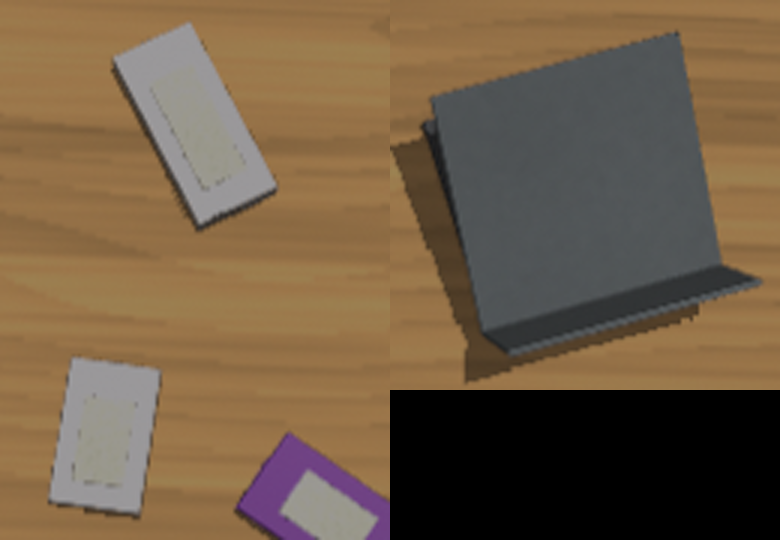

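The crop shows the plain white long case with its corners at about (238,115), (262,104), (291,158) and (266,170), and the white short case beside the purple look-alike. Both fit the sizes given. Next is the shelf frame, a cross-check with the second camera, and clearances.

```bash
python3 - <<'E'
from h import *
from scipy.spatial.transform import Rotation as R
for n in ("top","scene"):
    z=np.load(f"pics/{n}0.npz");W=cloud(n,d=z["d"]);hsv=cv2.cvtColor(z["p"],cv2.COLOR_RGB2HSV)
    for nm,c,h,sz in [("long",(.635,.042),.016,(.12,.054)),("short",(.441,.088),.016,(.086,.054))]:
        m=(abs(W[...,2]-h)<.006)&(hsv[...,1]<90)&(np.hypot(W[...,0]-c[0],W[...,1]-c[1])<.08)
        m=m.astype(np.uint8); m=cv2.morphologyEx(m,cv2.MORPH_OPEN,np.ones((3,3)))>0
        q=W[m];r=cv2.minAreaRect((q[:,:2]*1000).astype(np.float32));print(n,nm,np.round(r[0],1),np.round(r[1],1),round(r[2],1),q[:,2].mean().round(4))
    az=[];s=np.load(f"pics/pl_{n}_a.npy")
    for yaw in (16,17,):
        F=R.from_euler("xyz",[0,-20,yaw],degrees=True).as_matrix() # x up slope
        l=s@F; 
        print(n,yaw,"F x",np.percentile(l[:,0],[0,.5,99.5,100]).round(4),"y",np.percentile(l[:,1],[0,.5,99.5,100]).round(4),"z",np.median(l[:,2]).round(4))
    # left edges vs slope x for skew
        for sgn in (1,-1):
            b=[];
            xs=np.linspace(np.percentile(l[:,0],8),np.percentile(l[:,0],92),15)
            for x in xs:
                t=l[abs(l[:,0]-x)<.004][:,1]; b.append(t.max() if sgn>0 else t.min())
            k=np.polyfit(xs,b,1);print("   edge",sgn,"deg",np.degrees(np.arctan(k[0])).round(2),"y",np.mean(b).round(4))
z=np.load("pics/top0.npz");W=cloud("top",d=z["d"])
b=W[55:85,297:320].reshape(-1,3);b=b[b[:,2]>.01];print("bottle",b.min(0),b.max(0))
b=W[80:135,345:412].reshape(-1,3);b=b[b[:,2]>.01];print("pink",b.min(0),b.max(0))
E
```

```text
top long [634.8  42.2] [119.8  55. ] 28.5 0.0157
top short [441.   87.4] [54.6 86.2] 83.6 0.0159
top 16 F x [0.3597 0.3621 0.4714 0.4775] y [-0.4194 -0.4173 -0.2694 -0.2681] z -0.1004
   edge 1 deg 1.22 y -0.269
   edge -1 deg 22.25 y -0.4113
top 17 F x [0.3544 0.3566 0.4667 0.4729] y [-0.4261 -0.4244 -0.2767 -0.2758] z -0.0983
   edge 1 deg 0.29 y -0.2764
   edge -1 deg 23.93 y -0.4175
scene long [634.9  44.1] [122.5  55.6] 28.7 0.0153
scene short [440.7  89.3] [56.1 88. ] 83.5 0.0156
scene 16 F x [0.358  0.362  0.4727 0.4769] y [-0.4172 -0.4155 -0.2673 -0.2652] z -0.0998
   edge 1 deg -0.02 y -0.267
   edge -1 deg 23.96 y -0.4083
scene 17 F x [0.3519 0.356  0.468  0.4723] y [-0.4245 -0.4226 -0.2744 -0.2726] z -0.0979
   edge 1 deg -0.9 y -0.2744
   edge -1 deg 25.37 y -0.4144
bottle [ 0.34342913 -0.05119117  0.01013386] [0.77809923 0.02889152 0.81615852]
pink [ 0.34342913 -0.23116002  0.01016982] [0.75416426 0.02889152 0.81615852]
```

```bash
cat > shelf.py <<'E'
from h import *
from scipy.spatial.transform import Rotation as R
F=R.from_euler("xyz",[0,-20,17],degrees=True).as_matrix()
E
python3 - <<'E'
from shelf import *
for n in ("top","scene"):
    z=np.load(f"pics/{n}0.npz");W=cloud(n,d=z["d"]);q=W.reshape(-1,3)
    q=q[(abs(q[:,0]-.49)<.16)&(abs(q[:,1]+.21)<.16)&(q[:,2]>.015)&(q[:,2]<.12)]
    l=q@F
    pl=l[(abs(l[:,2]+.098)<.0035)]
    print(n,"plate x",np.percentile(pl[:,0],[0,.5,99.5,100]).round(4),"y",np.percentile(pl[:,1],[0,.5,99.5,100]).round(4))
    c=np.linalg.lstsq(np.c_[pl[:,:2],np.ones(len(pl))],pl[:,2],rcond=None)[0];print("z slopes deg",np.degrees(c[:2]).round(2),"z",np.median(pl[:,2]).round(4))
    for sgn in (1,-1):
        xs=np.arange(.35,.46,.006);b=[(pl[abs(pl[:,0]-x)<.003][:,1]*sgn).max()*sgn for x in xs]
        k=np.polyfit(xs,b,1);print("  side",sgn,np.degrees(np.arctan(k[0])).round(2),np.mean(b).round(4))
    ys=np.arange(-.41,-.29,.006);b=[pl[abs(pl[:,1]-y)<.003][:,0].max() for y in ys];k=np.polyfit(ys,b,1);print("  top edge",np.degrees(np.arctan(k[0])).round(2),np.mean(b).round(4))
    bs=l[(l[:,2]>-.098+.010)&(l[:,2]<-.098+.043)&(l[:,0]<.345)]
    print("backstop x",np.percentile(bs[:,0],[2,25,50,75,98]).round(4),"y",np.percentile(bs[:,1],[.5,99.5]).round(4),"zmax",l[l[:,0]<.345][:,2].max()+.098)
    c=np.linalg.lstsq(np.c_[bs[:,1:],np.ones(len(bs))],bs[:,0],rcond=None)[0];print("  slopes",np.degrees(c[:2]).round(2))
z=np.load("pics/top0.npz");W=cloud("top",d=z["d"])
for nm,(v0,v1,u0,u1) in dict(bottle=(55,85,297,320),pink=(80,135,345,412)).items():
    b=W[v0:v1,u0:u1].reshape(-1,3);b=b[(b[:,2]>.01)&(b[:,2]<.2)];print(nm,b.min(0).round(3),b.max(0).round(3))
E
```

```text
top plate x [0.3089 0.3183 0.4898 0.4911] y [-0.4263 -0.4246 -0.1632 -0.155 ]
z slopes deg [0.05 0.01] z -0.0983
  side 1 0.12 -0.2764
  side -1 0.19 -0.4253
  top edge -0.66 0.4903
backstop x [0.2325 0.2462 0.2539 0.2624 0.2741] y [-0.4659 -0.2449] zmax 0.06384389302738273
  slopes [  1.94 -42.51]
scene plate x [0.3079 0.3169 0.4916 0.4931] y [-0.4274 -0.4234 -0.1616 -0.1538]
z slopes deg [-0.22 -0.18] z -0.0979
  side 1 0.2 -0.2739
  side -1 -0.29 -0.4234
  top edge -0.31 0.4917
backstop x [0.2327 0.2464 0.254  0.261  0.275 ] y [-0.4666 -0.243 ] zmax 0.06385399127889504
  slopes [  2.06 -40.65]
bottle [ 0.745 -0.051  0.01 ] [ 0.778 -0.019  0.065]
pink [ 0.646 -0.231  0.01 ] [ 0.754 -0.111  0.021]
```

```bash
cat > plan.py <<'E'
from shelf import *
O=np.array([.351,-.350,-.098])@F.T
def obs(): 
    o=ctrl.get_obs(); return o["ee_pos"],R.from_euler("xyz",o["eef_rot"]).as_matrix(),o
def toolR(xd,yd):
    x=np.array(xd,float);y=np.array(yd,float);return np.c_[x,y,np.cross(x,y)]
def go(p,Rt):
    c,Rc,o=obs(); best=None
    for s in (1,-1):
        T=Rt@np.diag([1,s,s]); rv=R.from_matrix(T@Rc.T).as_rotvec(degrees=True)
        if best is None or np.linalg.norm(rv)<np.linalg.norm(best): best=rv
    print("t",round(o["time_s"],2),"shift",(np.array(p)-c).round(4),"rotvec",best.round(2),"|",np.linalg.norm(best).round(1),"force",o["force"].round(1),"w",round(o["grip_width"],4),"q",o["qpos"].round(2))
def down(yaw):  # case x at yaw deg -> jaws across
    a=np.radians(yaw); return toolR([0,0,-1],[-np.sin(a),np.cos(a),0])
SH=toolR(-F[:,2],F[:,1])
def sh(x,y,z): return O+F@np.array([x,y,z])
E
python3 - <<'E'
from plan import *
print("O",O.round(4),"F",F.round(4).tolist())
c,Rc,o=obs();print(Rc.round(3).tolist())
go([.635,.043,.09],down(28.6))
z=np.load("pics/top0.npz");q=cloud("top",d=z["d"]).reshape(-1,3);l=(q-O)@F
b=l[(abs(l[:,0])<.012)&(l[:,2]>.008)&(l[:,2]<.042)&(abs(l[:,1])<.07)];print("backstop face",np.percentile(b[:,0],[5,50,95]).round(4),len(b))
E
```

```text
O [ 0.4498 -0.2285  0.028 ] F [[0.8986, -0.2924, -0.3271], [0.2747, 0.9563, -0.1], [0.342, 0.0, 0.9397]]
[[-0.0, 0.379, -0.925], [0.001, -0.925, -0.379], [-1.0, -0.001, -0.0]]
t 0.1 shift [ 0.4266  0.5517 -0.1149] rotvec [-0.06 -0.02  6.32] | 6.3 force [-0.2  0.1 -0.8] w 0.094 q [-1.25  0.3   1.52 -0.    1.32 -0.07]
backstop face [-0.0003  0.0005  0.0013] 539
```

jog_arm(rows=[0.025,0.0325,0,0,0,0.8,0,0.025,0.0325,0,0,0,0.8,0,0.025,0.0325,0,0,0,0.8,0,0.025,0.0325,0,0,0,0.8,0,0.025,0.0325,0,0,0,0.8,0,0.025,0.0325,0,0,0,0.8,0,0.025,0.0325,0,0,0,0.8,0,0.025,0.0325,0,0,0,0.7,0], squeeze=30)

```text
time_s: 0.77
ee_pos: [0.4092, -0.2471, 0.2054]
eef_rot: [-1.226, 1.571, 2.415]
force: [-0.0, -1.0, -0.7]
grip_width: 0.0939
```

jog_arm(rows=[0.025,0.0325,0,0,0,0,0,0.025,0.0325,0,0,0,0,0,0.025,0.0325,0,0,0,0,0,0.025,0.0325,0,0,0,0,0,0.025,0.0325,0,0,0,0,0,0.025,0.0325,-0.01,0,0,0,0,0.025,0.0325,-0.02,0,0,0,0,0.025,0.0325,-0.03,0,0,0,0])

```text
time_s: 1.43
ee_pos: [0.6031, 0.0042, 0.1531]
eef_rot: [2.605, 1.568, -0.037]
force: [0.7, 0.4, -0.5]
grip_width: 0.094
```

jog_arm(rows=[0.0266,0.0317,-0.03,0,0,0,0,0,0,-0.03,0,0,0,0,0,0,0,0,0,0,0,0,0,0,0,0,0,0])

```text
time_s: 1.77
ee_pos: [0.6223, 0.0277, 0.0972]
eef_rot: [-0.487, 1.567, -3.129]
force: [0.3, -0.7, -0.1]
grip_width: 0.0942
```

```bash
python3 - <<'E'
from plan import *
go([.635,.043,.003],down(28.6))
p,d=ctrl.camera("scene");cv2.imwrite("pics/s1.png",cv2.resize(p[180:340,140:340,::-1],None,fx=4,fy=4)[:600,:800])
E
```

```text
t 1.77 shift [ 0.0127  0.0153 -0.0942] rotvec [ 0.   -0.2   0.01] | 0.2 force [ 0.3 -0.7 -0.1] w 0.0942 q [-0.01  0.56  1.41 -0.    1.17  1.06]
```

View pics/s1.png

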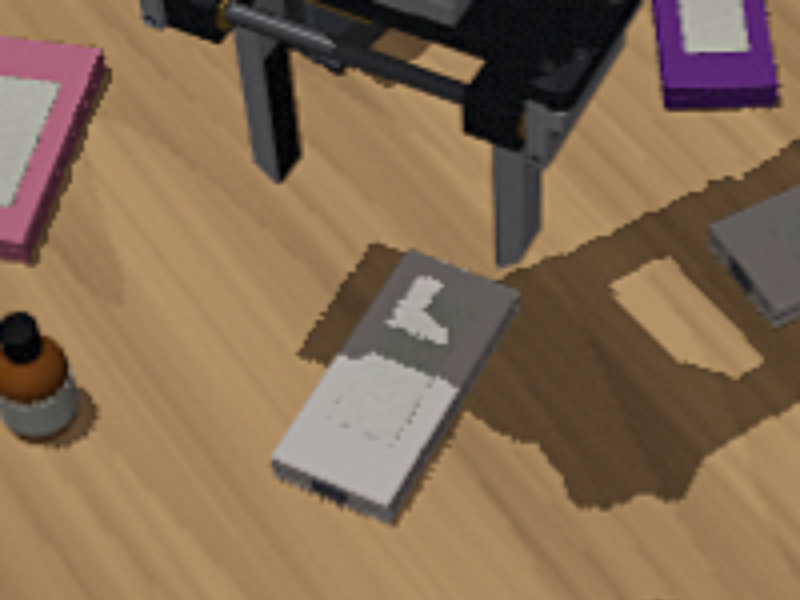

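The fingers, at crop (275,170) and (510,250), straddle the white long case with its centre at (400,380). I finish the approach and descend.

jog_arm(rows=[0.0127,0.0153,-0.015,0,-0.2,0,0,0,0,-0.03,0,0,0,0,0,0,-0.025,0,0,0,0,0,0,-0.014,0,0,0,0,0,0,-0.007,0,0,0,0,0,0,0,0,0,0,0])

```text
time_s: 2.32
ee_pos: [0.6359, 0.0425, 0.0076]
eef_rot: [2.641, 1.567, -0.003]
force: [0.4, 0.6, -0.3]
grip_width: 0.094
```

```bash
python3 - <<'E'
from plan import *
go([.635,.043,.003],down(28.6))
E
```

```text
t 2.32 shift [-0.0009  0.0005 -0.0046] rotvec [0.   0.2  0.07] | 0.2 force [ 0.4  0.6 -0.3] w 0.094 q [ 0.01  0.7   1.41 -0.    1.02  1.08]
```

jog_arm(rows=[0,0,-0.004,0,0,0,0,0,0,0,0,0,0,0.5,0,0,0,0,0,0,1,0,0,0,0,0,0,1,0,0,0,0,0,0,1,0,0,0,0,0,0,1,0,0,0,0,0,0,1])

```text
time_s: 2.9
ee_pos: [0.6359, 0.0431, 0.0034]
eef_rot: [2.637, 1.567, -0.006]
force: [-0.1, -0.5, 1.0]
grip_width: 0.0574
```

jog_arm(rows=[0,0,0,0,0,0,1,0,0,0,0,0,0,1,0,0,0,0,0,0,1])

```text
time_s: 3.15
ee_pos: [0.636, 0.0431, 0.0034]
eef_rot: [2.642, 1.567, -0.001]
force: [-0.1, 0.5, 1.9]
grip_width: 0.0537
```

jog_arm(rows=[0,0,0.01,0,0,0,1,0,0,0.03,0,0,0,1,0,0,0.04,0,0,0,1,0,0,0.04,0,0,0,1,0,0,0,0,0,0,1,0,0,0,0,0,0,1])

```text
time_s: 3.65
ee_pos: [0.6368, 0.0432, 0.1261]
eef_rot: [2.652, 1.563, 0.009]
force: [-0.5, -0.0, -2.6]
grip_width: 0.0539
```

```bash
python3 - <<'E'
from plan import *
go(sh(.068,0,.063),SH)
p,d=ctrl.camera("scene");cv2.imwrite("pics/s2.png",cv2.resize(p[60:310,130:380,::-1],None,fx=2.4,fy=2.4))
E
```

```text
t 3.65 shift [-0.1465 -0.2592 -0.0157] rotvec [  7.8  -18.01 -11.43] | 22.7 force [-0.5 -0.  -2.6] w 0.0539 q [ 0.01  0.56  1.34 -0.    1.23  1.08]
```

View pics/s2.png

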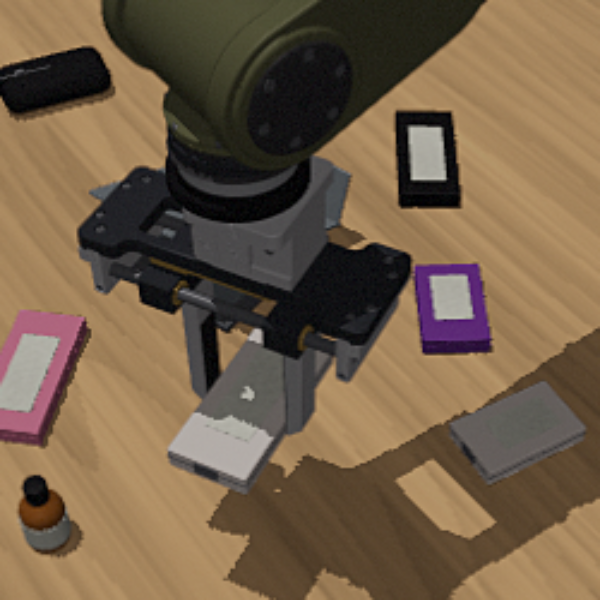

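The white case is held, with its free end at crop (225,450). Now I carry it to a point above the shelf while turning it to the slope.

jog_arm(rows=[-0.0147,-0.026,0.004,0.78,-1.8,-1.14,1,-0.0147,-0.026,0.004,0.78,-1.8,-1.14,1,-0.0147,-0.026,0.004,0.78,-1.8,-1.14,1,-0.0147,-0.026,0.004,0.78,-1.8,-1.14,1,-0.0147,-0.026,0,0.78,-1.8,-1.14,1,-0.0147,-0.026,0,0.78,-1.8,-1.14,1,-0.0147,-0.026,0,0.78,-1.8,-1.14,1,-0.0147,-0.026,0,0.78,-1.8,-1.14,1])

```text
time_s: 4.37
ee_pos: [0.5166, -0.1656, 0.1377]
eef_rot: [3.132, 1.295, 0.328]
force: [0.9, -0.1, -0.9]
grip_width: 0.0535
```

jog_arm(rows=[-0.0147,-0.026,0,0.78,-1.8,-1.14,1,-0.0147,-0.026,0,0.78,-1.8,-1.14,1,0,0,0,0,0,0,1,0,0,0,0,0,0,1,0,0,0,0,0,0,1])

```text
time_s: 4.78
ee_pos: [0.4886, -0.2164, 0.1383]
eef_rot: [-3.131, 1.227, 0.308]
force: [0.6, 0.3, -1.8]
grip_width: 0.0534
```

```bash
python3 - <<'E'
from plan import *
go(sh(.068,0,.063),SH)
c,Rc,o=obs(); print("shelf coords",((c-O)@F).round(4))
for n in ("scene","top"):
    p,d=ctrl.camera(n);np.savez(f"pics/{n}3.npz",p=p,d=d);cv2.imwrite(f"pics/{n}3.png",p[:,:,::-1])
E
```

```text
t 4.78 shift [ 0.0017  0.0003 -0.0278] rotvec [-0.1  -0.38 -0.06] | 0.4 force [ 0.6  0.3 -1.8] w 0.0534 q [-0.62  0.21  1.84  0.35  0.91  0.46]
shelf coords [0.0759 0.0002 0.0898]
```

View pics/scene3.png

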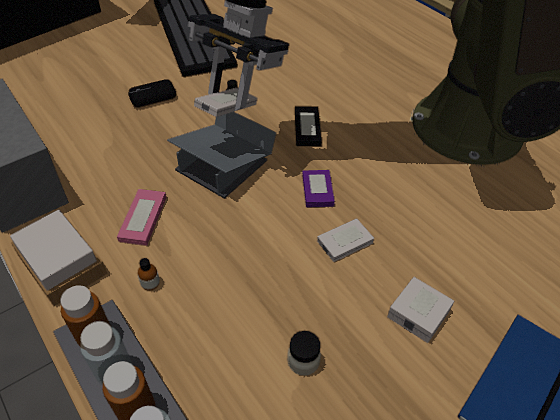

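View pics/top3.png

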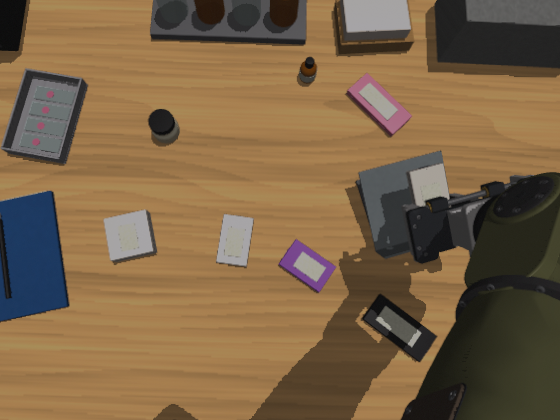

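```bash
cat > chk.py <<'E'
from plan import *
def chk(n,p,d,z0,z1,x=(-.02,.16),yl=.05):
    l=(cloud(n,d=d)-O)@F;hsv=cv2.cvtColor(p,cv2.COLOR_RGB2HSV)
    m=(l[...,2]>z0)&(l[...,2]<z1)&(l[...,0]>x[0])&(l[...,0]<x[1])&(abs(l[...,1])<yl)&(hsv[...,1]<100)&(hsv[...,2]>90)
    m=cv2.morphologyEx(m.astype(np.uint8),cv2.MORPH_OPEN,np.ones((3,3)))>0
    q=l[m]
    if len(q)<30: print(n,"few",len(q));return
    for _ in range(5):
        c=np.linalg.lstsq(np.c_[q[:,:2],np.ones(len(q))],q[:,2],rcond=None)[0]
        r=q[:,2]-np.c_[q[:,:2],np.ones(len(q))]@c; q=q[abs(r)<max(.0015,2*r.std())] if abs(r).max()>.002 else q
    e=[]
    print(n,len(q),"slopes deg x,y",np.degrees(c[:2]).round(2),"zmean",q[:,2].mean().round(4),"x",np.percentile(q[:,0],[0,1,99,100]).round(4),"y",np.percentile(q[:,1],[0,1,99,100]).round(4),"rect",[np.round(t,1) for t in cv2.minAreaRect((q[:,:2]*1000).astype(np.float32))])
E
python3 - <<'E'
from chk import *
for n in ("scene","top"):
    z=np.load(f"pics/{n}3.npz");chk(n,z["p"],z["d"],.09,.118,x=(.02,.2))
E
```

```text
scene 458 slopes deg x,y [-1.26 -0.22] zmean 0.1029 x [0.0567 0.0597 0.1356 0.1365] y [-0.0381 -0.034   0.0314  0.0382] rect [array([98.6,  4.7]), array([82.8, 71.8]), np.float64(18.7)]
top 1048 slopes deg x,y [-1.14  0.01] zmean 0.1021 x [0.0803 0.0835 0.1346 0.1358] y [-0.027  -0.0259  0.0269  0.028 ] rect [array([108. ,   0.6]), array([54.8, 55.7]), np.float64(89.6)]
```

jog_arm(rows=[0,0,0,0.35,-1.15,0,1,0.0065,0.002,-0.0188,0,0,0,1,0.0065,0.002,-0.0188,0,0,0,1,0.0065,0.002,-0.0188,0,0,0,1,0.0033,0.001,-0.0094,0,0,0,1,0,0,0,0,0,0,1,0,0,0,0,0,0,1,0,0,0,0,0,0,1])

```text
time_s: 5.55
ee_pos: [0.5121, -0.2099, 0.0744]
eef_rot: [-3.139, 1.204, 0.301]
force: [-0.3, 0.4, -0.9]
grip_width: 0.0534
```

```bash
python3 - <<'E'
from chk import *
c,Rc,o=obs(); print("shelf coords",((c-O)@F).round(4),(o["force"]@F).round(2))
for n in ("scene","top"):
    p,d=ctrl.camera(n);np.savez(f"pics/{n}4.npz",p=p,d=d);chk(n,p,d,.02,.045)
go(sh(.068,0,.063),SH)
cv2.imwrite("pics/top4.png",cv2.resize(p[120:280,340:500,::-1],None,fx=3.5,fy=3.5))
E
```

```text
shelf coords [ 0.0769 -0.0004  0.0214] [-0.51  0.44 -0.75]
scene 459 slopes deg x,y [ 0.1  -0.02] zmean 0.0349 x [0.0543 0.0577 0.1367 0.1379] y [-0.0377 -0.0287  0.031   0.0382] rect [array([95.5,  0.9]), array([83.3, 75.5]), np.float64(3.7)]
top 852 slopes deg x,y [0.47 0.58] zmean 0.0347 x [0.0795 0.0822 0.135  0.1359] y [-0.0282 -0.0268  0.0255  0.0261] rect [array([107.7,  -1. ]), array([56.6, 53.9]), np.float64(0.5)]
t 5.65 shift [-0.0217 -0.006   0.0359] rotvec [-0.34  0.97 -0.07] | 1.0 force [ 0.5 -0.2 -2.3] w 0.0538 q [-0.59  0.34  1.85  0.42  0.76  0.4 ]
```

View pics/top4.png

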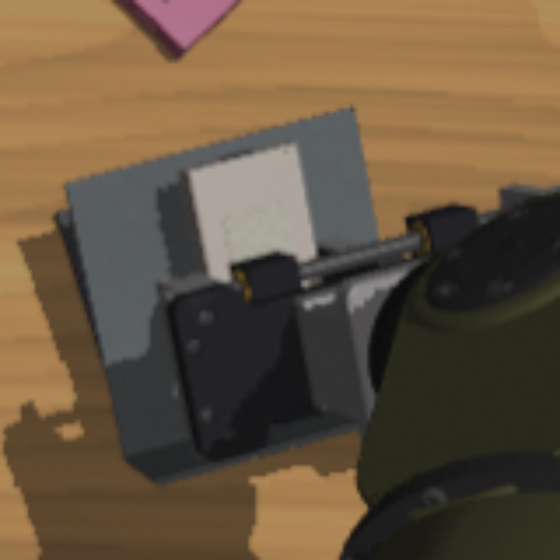

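The white case lies over the plate at mid-width, its upper edge at crop (190,170)–(298,145), parallel to the sides. I bring it close, then nudge it into contact.

jog_arm(rows=[-0.0059,-0.0018,-0.0022,0,0,0,1,-0.0058,-0.0018,-0.0022,0,0,0,1,0.0023,0.0007,-0.0066,0,0,0,1,0.0023,0.0007,-0.0066,0,0,0,1,0,0,0,0,0,0,1,0,0,0,0,0,0,1])

```text
time_s: 6.15
ee_pos: [0.5045, -0.2119, 0.0552]
eef_rot: [-3.134, 1.206, 0.305]
force: [0.3, 1.0, -0.8]
grip_width: 0.0535
```

```bash
python3 - <<'E'
from chk import *
c,Rc,o=obs(); print("shelf coords",((c-O)@F).round(4),(o["force"]@F).round(2))
E
```

```text
shelf coords [ 0.0631 -0.0001  0.0061] [ 0.25  0.83 -0.91]
```

jog_arm(rows=[-0.0009,-0.0003,-0.0003,0,0,0,1,-0.0009,-0.0003,-0.0003,0,0,0,1,0,0,0,0,0,0,1])

```text
time_s: 6.4
ee_pos: [0.5029, -0.2128, 0.0554]
eef_rot: [-3.137, 1.205, 0.302]
force: [0.4, -0.2, -1.3]
grip_width: 0.0538
```

```bash
python3 - <<'E'
from chk import *
c,Rc,o=obs(); print("shelf coords",((c-O)@F).round(4),(o["force"]@F).round(2))
E
```

```text
shelf coords [ 0.0614 -0.0005  0.0069] [-0.11 -0.35 -1.35]
```

jog_arm(rows=[-0.0009,-0.0003,-0.0003,0,0,0,1,0,0,0,0,0,0,1,0,0,0,0,0,0,1])

```text
time_s: 6.65
ee_pos: [0.5027, -0.2128, 0.0557]
eef_rot: [-3.138, 1.203, 0.301]
force: [6.7, 4.2, 0.2]
grip_width: 0.0539
```

jog_arm(rows=[-0.0009,-0.0003,-0.0003,0,0,0,1,0,0,0,0,0,0,1,0,0,0,0,0,0,1])

```text
time_s: 6.9
ee_pos: [0.5025, -0.2129, 0.0559]
eef_rot: [-3.139, 1.202, 0.3]
force: [10.8, 7.4, 0.1]
grip_width: 0.0536
```

```bash
python3 - <<'E'
from chk import *
c,Rc,o=obs(); print("shelf coords",((c-O)@F).round(4),(o["force"]@F).round(2))
E
```

```text
shelf coords [ 0.0612 -0.0005  0.0074] [11.75  3.96 -4.15]
```

Contact with the backstop (12 N). I ease off and lower in small steps.

jog_arm(rows=[0.0011,0.0003,0.0004,0,0,0,1,0.0007,0.0002,-0.0019,0,0,0,1,0,0,0,0,0,0,1,0,0,0,0,0,0,1])

```text
time_s: 7.23
ee_pos: [0.5034, -0.2129, 0.0537]
eef_rot: [-3.139, 1.204, 0.3]
force: [4.6, 2.6, 2.5]
grip_width: 0.0538
```

jog_arm(rows=[0.0003,0.0001,-0.0009,0,0,0,1,0,0,0,0,0,0,1,0,0,0,0,0,0,1])

```text
time_s: 7.48
ee_pos: [0.5037, -0.213, 0.0528]
eef_rot: [-3.14, 1.204, 0.3]
force: [5.5, 2.7, 4.3]
grip_width: 0.0536
```

jog_arm(rows=[0.0003,0.0001,-0.0009,0,0,0,1,0,0,0,0,0,0,1,0,0,0,0,0,0,1])

```text
time_s: 7.73
ee_pos: [0.504, -0.2129, 0.052]
eef_rot: [-3.14, 1.204, 0.299]
force: [4.4, 1.7, 4.5]
grip_width: 0.0534
```

```bash
python3 - <<'E'
from chk import *
c,Rc,o=obs(); print("shelf coords",((c-O)@F).round(4),(o["force"]@F).round(2))
E
```

```text
shelf coords [ 0.0612 -0.001   0.0033] [5.93 0.34 2.64]
```

jog_arm(rows=[0.0002,0.0001,-0.0006,0,0,0,1,0,0,0,0,0,0,1,0,0,0,0,0,0,1])

```text
time_s: 7.98
ee_pos: [0.5041, -0.2129, 0.0518]
eef_rot: [-3.14, 1.204, 0.299]
force: [-1.1, 3.2, 14.0]
grip_width: 0.0539
```

jog_arm(rows=[0.0002,0.0001,-0.0006,0,0,0,1,0,0,0,0,0,0,1,0,0,0,0,0,0,1])

```text
time_s: 8.23
ee_pos: [0.5042, -0.2129, 0.0517]
eef_rot: [-3.14, 1.203, 0.299]
force: [-9.9, 3.0, 22.6]
grip_width: 0.0537
```

```bash
python3 - <<'E'
from chk import *
c,Rc,o=obs(); print("shelf coords",((c-O)@F).round(4),(o["force"]@F).round(2))
for n in ("scene","top"):
    p,d=ctrl.camera(n);np.savez(f"pics/{n}5.npz",p=p,d=d);chk(n,p,d,.008,.03)
E
```

```text
shelf coords [ 0.0613 -0.001   0.003 ] [-0.33  5.74 24.14]
scene 449 slopes deg x,y [-0.68  0.25] zmean 0.0163 x [0.0382 0.0427 0.12   0.122 ] y [-0.0415 -0.0329  0.0303  0.0358] rect [array([82.7,  1.8]), array([85.7, 72.9]), np.float64(17.2)]
top 797 slopes deg x,y [-0.2   0.34] zmean 0.0157 x [0.0632 0.0656 0.1191 0.1204] y [-0.0286 -0.0269  0.0248  0.0253] rect [array([91.7, -1.6]), array([57.4, 53.6]), np.float64(0.5)]
```

Seated: top face at z = 16 mm, low end at the backstop. I unload a little, trim 1 mm in y, and release.

jog_arm(rows=[-0.0003,-0.0001,0.0008,0,0,0,1,-0.0003,0.001,0,0,0,0,1,0,0,0,0,0,0,1])

```text
time_s: 8.58
ee_pos: [0.5039, -0.2123, 0.0518]
eef_rot: [3.14, 1.203, 0.296]
force: [4.5, -2.2, 6.1]
grip_width: 0.0539
```

```bash
python3 - <<'E'
from chk import *
c,Rc,o=obs(); print("shelf coords",((c-O)@F).round(4),(o["force"]@F).round(2))
E
```

```text
shelf coords [ 0.0612 -0.0003  0.003 ] [ 5.54 -3.43  4.45]
```

jog_arm(rows=[0,0,0,0,0,0,0.38,0,0,0,0,0,0,0.3,0,0,0,0,0,0,0.15,0,0,0,0,0,0,0,0,0,0,0,0,0,0,0,0,0,0,0,0,0])

```text
time_s: 9.08
ee_pos: [0.5031, -0.2114, 0.0508]
eef_rot: [-3.135, 1.205, 0.304]
force: [0.2, -0.0, -0.6]
grip_width: 0.088
```

jog_arm(rows=[-0.0016,-0.0005,0.0047,0,0,0,0,-0.0065,-0.002,0.0188,0,0,0,0,-0.0131,-0.004,0.0376,0,0,0,0,-0.0131,-0.004,0.0376,0,0,0,0,0,0,0.03,0,0,0,0,0,0,0,0,0,0,0])

```text
time_s: 9.58
ee_pos: [0.4701, -0.2236, 0.1862]
eef_rot: [3.126, 1.2, 0.282]
force: [1.0, -0.4, 0.6]
grip_width: 0.094
```

```bash
python3 - <<'E'
from chk import *
go([.441,.0885,.09],down(-6.2))
for n in ("scene","top"):
    p,d=ctrl.camera(n);np.savez(f"pics/{n}6.npz",p=p,d=d);chk(n,p,d,.008,.03)
    cv2.imwrite(f"pics/{n}6.png",p[:,:,::-1])
E
```

```text
t 9.58 shift [-0.0291  0.3121 -0.0962] rotvec [ -1.69  21.34 -23.  ] | 31.4 force [ 1.  -0.4  0.6] w 0.094 q [-0.67  0.12  1.83  0.36  1.    0.44]
scene 690 slopes deg x,y [-0.12 -0.07] zmean 0.0163 x [-0.0011  0.0013  0.1204  0.1226] y [-0.0272 -0.0255  0.0273  0.0291] rect [array([60.8,  1. ]), array([ 56. , 123.7]), np.float64(89.4)]
top 1472 slopes deg x,y [0.07 0.17] zmean 0.0157 x [0.0002 0.0011 0.1185 0.12  ] y [-0.0274 -0.0265  0.0257  0.0263] rect [array([60.1, -0.6]), array([119.8,  53.4]), np.float64(0.2)]
```

View pics/top6.png

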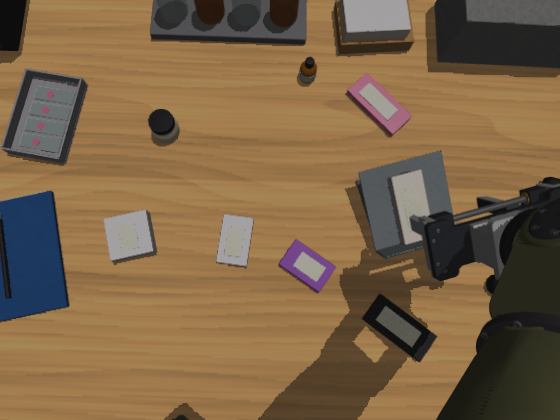

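The long case lies at shelf x 0–120, y ±27, flat, with its low end at the backstop; in the picture it runs from (390,175) to (430,240). Now the short case at (235,241).

jog_arm(rows=[-0.0029,0.0312,0,-0.17,2.13,-2.3,0,-0.0029,0.0312,0,-0.17,2.13,-2.3,0,-0.0029,0.0312,0,-0.17,2.13,-2.3,0,-0.0029,0.0312,0,-0.17,2.13,-2.3,0,-0.0029,0.0312,-0.01,-0.17,2.13,-2.3,0,-0.0029,0.0312,-0.015,-0.17,2.13,-2.3,0,-0.0029,0.0312,-0.015,-0.17,2.13,-2.3,0,-0.0029,0.0312,-0.015,-0.17,2.13,-2.3,0])

```text
time_s: 10.35
ee_pos: [0.4446, 0.0293, 0.1229]
eef_rot: [-2.881, 1.503, 0.23]
force: [0.6, -0.8, 0.5]
grip_width: 0.0941
```

jog_arm(rows=[-0.0029,0.0312,-0.02,-0.17,2.13,-2.3,0,-0.0029,0.0312,-0.02,-0.17,2.13,-2.3,0,0,0,0,0,0,0,0,0,0,0,0,0,0,0,0,0,0,0,0,0,0])

```text
time_s: 10.77
ee_pos: [0.4395, 0.0898, 0.0841]
eef_rot: [-0.897, 1.562, 2.136]
force: [0.0, 0.0, 0.4]
grip_width: 0.094
```

```bash
python3 - <<'E'
from plan import *
go([.441,.0885,.003],down(-6.2))
p,d=ctrl.camera("scene");cv2.imwrite("pics/s7.png",cv2.resize(p[130:330,250:500,::-1],None,fx=3,fy=3))
E
```

```text
t 10.77 shift [ 0.0015 -0.0013 -0.0811] rotvec [-0.44 -0.28  0.03] | 0.5 force [0.  0.  0.4] w 0.094 q [0.11 0.23 1.92 0.01 0.99 1.79]
```

View pics/s7.png

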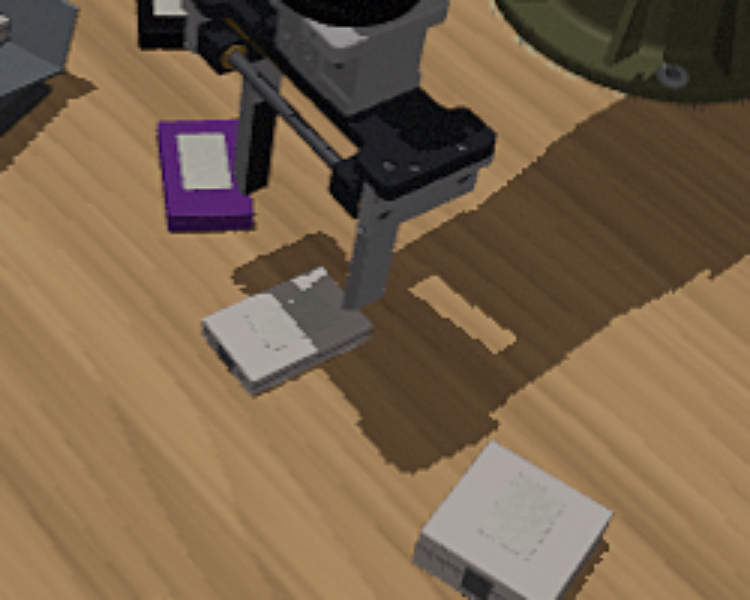

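The open fingers, at crop (250,190) and (365,300), sit above either side of the white short case at (285,330). The purple case is clear of them. Descend.

jog_arm(rows=[0.0015,-0.0013,-0.02,-0.44,-0.28,0,0,0,0,-0.025,0,0,0,0,0,0,-0.02,0,0,0,0,0,0,-0.01,0,0,0,0,0,0,-0.004,0,0,0,0,0,0,0,0,0,0,0,0,0,0,0,0,0,0])

```text
time_s: 11.4
ee_pos: [0.442, 0.0885, 0.0066]
eef_rot: [-2.935, 1.568, 0.096]
force: [0.1, 0.8, 0.5]
grip_width: 0.0941
```

```bash
python3 - <<'E'
from plan import *
go([.441,.0885,.003],down(-6.2))
E
```

```text
t 11.4 shift [-0.001   0.     -0.0036] rotvec [-0.01  0.14  0.12] | 0.2 force [0.1 0.8 0.5] w 0.0941 q [ 0.12  0.37  1.96 -0.    0.8   1.8 ]
```

jog_arm(rows=[-0.001,0,-0.0033,0,0,0,0,0,0,0,0,0,0,0.5,0,0,0,0,0,0,1,0,0,0,0,0,0,1,0,0,0,0,0,0,1,0,0,0,0,0,0,1,0,0,0,0,0,0,1,0,0,0,0,0,0,1])

```text
time_s: 12.07
ee_pos: [0.4404, 0.0887, 0.0024]
eef_rot: [-2.956, 1.57, 0.075]
force: [-0.5, 0.2, 0.1]
grip_width: 0.0536
```

jog_arm(rows=[0,0,0,0,0,0,1,0,0,0,0,0,0,1,0,0,0.01,0,0,0,1,0,0,0.03,0,0,0,1,0,0,0.04,0,0,0,1,0,0,0.04,0,0,0,1,0,0,0.02,0,0,0,1,0,0,0,0,0,0,1])

```text
time_s: 12.73
ee_pos: [0.4422, 0.089, 0.1473]
eef_rot: [-2.918, 1.562, 0.113]
force: [1.3, -0.3, -0.7]
grip_width: 0.0536
```

```bash
python3 - <<'E'
from plan import *
go(sh(.06,0,.09),SH)
E
```

```text
t 12.73 shift [ 0.0321 -0.31   -0.0143] rotvec [  1.72 -19.55  23.05] | 30.3 force [ 1.3 -0.3 -0.7] w 0.0536 q [ 0.12  0.14  1.86 -0.    1.13  1.8 ]
```

jog_arm(rows=[0.0032,-0.031,0,0.17,-1.96,2.3,1,0.0032,-0.031,0,0.17,-1.96,2.3,1,0.0032,-0.031,0,0.17,-1.96,2.3,1,0.0032,-0.031,0,0.17,-1.96,2.3,1,0.0032,-0.031,0,0.17,-1.96,2.3,1,0.0032,-0.031,0,0.17,-1.96,2.3,1,0.0032,-0.031,0,0.17,-1.96,2.3,1,0.0032,-0.031,0,0.17,-1.96,2.3,1])

```text
time_s: 13.4
ee_pos: [0.4654, -0.1606, 0.1417]
eef_rot: [-3.107, 1.295, 0.25]
force: [0.6, 0.6, -1.8]
grip_width: 0.0535
```

jog_arm(rows=[0.0032,-0.031,0,0.17,-1.96,2.3,1,0.0032,-0.031,0,0.17,-1.96,2.3,1,0,0,0,0,0,0,1,0,0,0,0,0,0,1,0,0,0,0,0,0,1])

```text
time_s: 13.82
ee_pos: [0.4719, -0.2207, 0.1415]
eef_rot: [3.141, 1.23, 0.293]
force: [0.5, 0.3, -0.3]
grip_width: 0.0537
```

```bash
python3 - <<'E'
from chk import *
go(sh(.06,0,.09),SH)
c,Rc,o=obs(); sc=(c-O)@F; print("shelf coords",sc.round(4))
for n in ("scene","top"):
    p,d=ctrl.camera(n);np.savez(f"pics/{n}8.npz",p=p,d=d);chk(n,p,d,sc[2]+.002,sc[2]+.024,x=(.0,.18));cv2.imwrite(f"pics/{n}8.png",p[:,:,::-1])
E
```

```text
t 13.82 shift [ 0.0024 -0.0003 -0.0085] rotvec [ 0.15 -0.45  0.14] | 0.5 force [ 0.5  0.3 -0.3] w 0.0537 q [-0.65  0.18  1.86  0.35  0.92  0.44]
shelf coords [0.0608 0.001  0.0987]
scene 333 slopes deg x,y [-1.98  0.93] zmean 0.1128 x [0.0424 0.0446 0.1054 0.1066] y [-0.0369 -0.0335  0.0351  0.0389] rect [array([76.1,  4.4]), array([66.9, 69.7]), np.float64(22.3)]
top 758 slopes deg x,y [-0.55 -0.53] zmean 0.1121 x [0.0635 0.0657 0.1037 0.1048] y [-0.0258 -0.0251  0.0277  0.0282] rect [array([84.3,  1.2]), array([41.1, 53.8]), np.float64(0.8)]
```

View pics/top8.png

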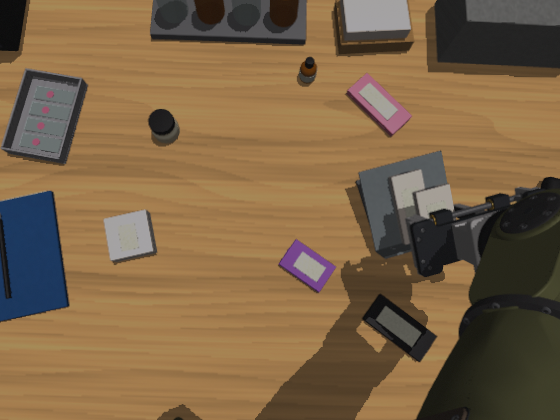

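The short case is over the stack, its top face at (433,200). I trim y by −1.5 mm and pitch by −0.8°, then lower to about 14 mm above the long case.

jog_arm(rows=[0.0004,-0.0014,0,0.25,-0.75,0.1,1,0.0054,0.0017,-0.0156,0,0,0,1,0.0054,0.0017,-0.0156,0,0,0,1,0.0054,0.0017,-0.0156,0,0,0,1,0.0054,0.0017,-0.0156,0,0,0,1,0,0,0,0,0,0,1,0,0,0,0,0,0,1,0,0,0,0,0,0,1])

```text
time_s: 14.58
ee_pos: [0.4946, -0.2158, 0.0809]
eef_rot: [3.135, 1.214, 0.291]
force: [-0.4, -0.3, -1.3]
grip_width: 0.0536
```

```bash
python3 - <<'E'
from chk import *
c,Rc,o=obs(); sc=(c-O)@F; print("shelf coords",sc.round(4),(o["force"]@F).round(2))
for n in ("scene","top"):
    p,d=ctrl.camera(n);np.savez(f"pics/{n}9.npz",p=p,d=d);chk(n,p,d,sc[2]+.002,sc[2]+.024,x=(.0,.18))
    z=np.load(f"pics/{n}8.npz")
cv2.imwrite("pics/top9.png",cv2.resize(p[120:280,340:500,::-1],None,fx=3.5,fy=3.5))
E
```

```text
shelf coords [ 0.0618 -0.001   0.0338] [-0.93 -0.2  -1.01]
scene 337 slopes deg x,y [-0.26 -0.14] zmean 0.048 x [0.0419 0.0445 0.1055 0.1061] y [-0.0387 -0.0338  0.0341  0.0378] rect [array([78.2,  2.2]), array([67.1, 71.6]), np.float64(20.1)]
top 602 slopes deg x,y [ 0.15 -0.39] zmean 0.0476 x [0.0649 0.0669 0.1043 0.105 ] y [-0.028  -0.0275  0.025   0.0257] rect [array([85.2, -1.4]), array([53.8, 39.6]), np.float64(88.7)]
```

View pics/top9.png

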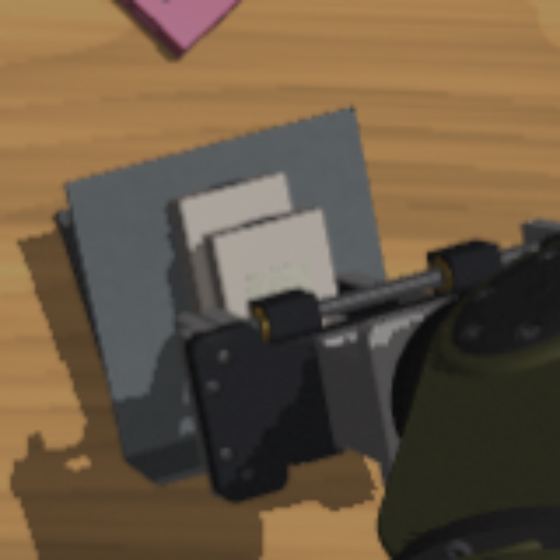

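jog_arm(rows=[-0.0074,-0.0015,-0.0028,0,0,0,1,-0.0072,-0.0022,-0.0027,0,0,0,1,0.0019,0.0006,-0.0054,0,0,0,1,0.0019,0.0005,-0.0054,0,0,0,1,0,0,0,0,0,0,1,0,0,0,0,0,0,1])

```text
time_s: 15.18
ee_pos: [0.4836, -0.2183, 0.0632]
eef_rot: [3.139, 1.215, 0.295]
force: [0.4, -0.2, -1.2]
grip_width: 0.0536
```

```bash
python3 - <<'E'
from chk import *
c,Rc,o=obs(); sc=(c-O)@F; print("shelf coords",sc.round(4),(o["force"]@F).round(2))
go(sh(.043,0,.0185),SH)
E
```

```text
shelf coords [ 0.0452 -0.0002  0.021 ] [-0.11 -0.33 -1.22]
t 15.18 shift [-0.0012 -0.0002 -0.0031] rotvec [-0.06  0.37 -0.02] | 0.4 force [ 0.4 -0.2 -1.2] w 0.0536 q [-0.64  0.32  1.91  0.43  0.74  0.34]
```

jog_arm(rows=[-0.0009,-0.0003,-0.0003,0,0,0,1,0,0,0,0,0,0,1,0,0,0,0,0,0,1])

```text
time_s: 15.43
ee_pos: [0.4828, -0.2188, 0.0635]
eef_rot: [3.137, 1.215, 0.292]
force: [-0.9, 0.2, -1.0]
grip_width: 0.0538
```

jog_arm(rows=[-0.0009,-0.0003,-0.0003,0,0,0,1,0,0,0,0,0,0,1,0,0,0,0,0,0,1])

```text
time_s: 15.68
ee_pos: [0.4818, -0.2191, 0.0631]
eef_rot: [3.137, 1.215, 0.293]
force: [0.3, -0.4, -1.4]
grip_width: 0.0532
```

```bash
python3 - <<'E'
from chk import *
c,Rc,o=obs(); sc=(c-O)@F; print("shelf coords",sc.round(4),(o["force"]@F).round(2))
go(sh(.043,0,.0185),SH)
E
```

```text
shelf coords [ 0.0433 -0.0004  0.0216] [-0.28 -0.43 -1.37]
t 15.68 shift [ 0.0006  0.0006 -0.0031] rotvec [-0.03  0.41 -0.01] | 0.4 force [ 0.3 -0.4 -1.4] w 0.0532 q [-0.64  0.32  1.91  0.43  0.74  0.34]
```

jog_arm(rows=[-0.0009,-0.0003,-0.0003,0,0,0,1,0,0,0,0,0,0,1,0,0,0,0,0,0,1])

```text
time_s: 15.93
ee_pos: [0.4814, -0.2193, 0.0632]
eef_rot: [3.136, 1.214, 0.292]
force: [4.7, 2.9, 0.0]
grip_width: 0.0539
```

jog_arm(rows=[-0.0005,-0.0001,-0.0002,0,0,0,1,0,0,0,0,0,0,1,0,0,0,0,0,0,1])

```text
time_s: 16.18
ee_pos: [0.4814, -0.2193, 0.0632]
eef_rot: [3.136, 1.213, 0.291]
force: [8.2, 4.6, 0.3]
grip_width: 0.0536
```

```bash
python3 - <<'E'
from chk import *
c,Rc,o=obs(); sc=(c-O)@F; print("shelf coords",sc.round(4),(o["force"]@F).round(2))
E
```

```text
shelf coords [ 0.0429 -0.0004  0.0219] [ 8.76  1.99 -2.89]
```

The short case touches the backstop (9 N). I ease off and lower it in small steps.

jog_arm(rows=[0.0007,0.0002,0.0003,0,0,0,1,0.0007,0.0002,-0.0019,0,0,0,1,0,0,0,0,0,0,1,0,0,0,0,0,0,1])

```text
time_s: 16.52
ee_pos: [0.4822, -0.2192, 0.0612]
eef_rot: [3.135, 1.214, 0.291]
force: [4.3, 1.3, -0.2]
grip_width: 0.0536
```

jog_arm(rows=[0.0003,0.0001,-0.0009,0,0,0,1,0,0,0,0,0,0,1,0,0,0,0,0,0,1])

```text
time_s: 16.77
ee_pos: [0.4824, -0.2191, 0.0603]
eef_rot: [3.135, 1.214, 0.291]
force: [5.3, 1.7, 3.9]
grip_width: 0.0536
```

```bash
python3 - <<'E'
from chk import *
c,Rc,o=obs(); sc=(c-O)@F; print("t",o["time_s"],"shelf coords",sc.round(4),(o["force"]@F).round(2))
E
```

```text
t 16.7667 shelf coords [ 0.043  -0.0006  0.0188] [6.56 0.11 1.76]
```

jog_arm(rows=[0.0002,0.0001,-0.0006,0,0,0,1,0,0,0,0,0,0,1,0,0,0,0,0,0,1])

```text
time_s: 17.02
ee_pos: [0.4826, -0.2191, 0.0599]
eef_rot: [3.135, 1.214, 0.291]
force: [3.9, 2.2, 6.2]
grip_width: 0.0538
```

jog_arm(rows=[0.0002,0.0001,-0.0006,0,0,0,1,0,0,0,0,0,0,1,0,0,0,0,0,0,1])

```text
time_s: 17.27
ee_pos: [0.4827, -0.2191, 0.0597]
eef_rot: [3.135, 1.214, 0.291]
force: [-3.7, 1.4, 15.8]
grip_width: 0.0538
```

```bash
python3 - <<'E'
from chk import *
c,Rc,o=obs(); sc=(c-O)@F; print("t",o["time_s"],"shelf coords",sc.round(4),(o["force"]@F).round(2))
E
```

```text
t 17.2667 shelf coords [ 0.043  -0.0006  0.0182] [ 2.45  2.41 15.88]
```

```bash
python3 - <<'E'
from chk import *
for n in ("scene","top"):
    p,d=ctrl.camera(n);np.savez(f"pics/{n}10.npz",p=p,d=d);chk(n,p,d,.024,.042);chk(n,p,d,.009,.022,x=(.09,.13))
cv2.imwrite("pics/top10.png",cv2.resize(p[120:280,340:500,::-1],None,fx=3.5,fy=3.5))
E
```

```text
scene 344 slopes deg x,y [-0.73 -0.4 ] zmean 0.0323 x [0.0221 0.0245 0.0866 0.0879] y [-0.0362 -0.0322  0.0325  0.0378] rect [array([62.9,  0.4]), array([70.9, 67.9]), np.float64(47.2)]
scene 204 slopes deg x,y [-1.15  0.22] zmean 0.0161 x [0.0902 0.0907 0.1208 0.121 ] y [-0.0267 -0.0249  0.0271  0.0283] rect [array([105.6,   0.8]), array([30.6, 55. ]), np.float64(0.2)]
top 600 slopes deg x,y [-0.2   0.12] zmean 0.0316 x [0.0437 0.0455 0.0861 0.0871] y [-0.0281 -0.027   0.0248  0.0257] rect [array([65.5, -1.1]), array([55.1, 41.4]), np.float64(86.8)]
top 472 slopes deg x,y [ 0.46 -0.02] zmean 0.0158 x [0.0901 0.0905 0.119  0.1198] y [-0.0266 -0.026   0.0253  0.0265] rect [array([105.,  -0.]), array([52.9, 29.7]), np.float64(89.8)]
```

View pics/top10.png

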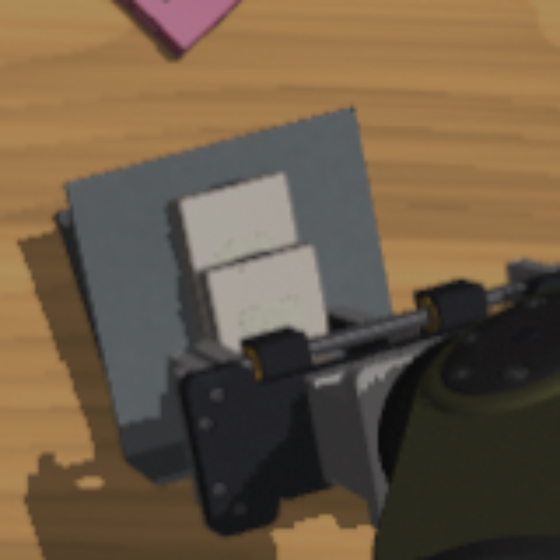

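The short case, its top edge at crop (210,265)–(315,245), is flat on the long one with its top face at 32 mm. I unload and release.

jog_arm(rows=[-0.0003,-0.0001,0.0008,0,0,0,1,0,0,0,0,0,0,1,0,0,0,0,0,0,0.38,0,0,0,0,0,0,0.3,0,0,0,0,0,0,0.15,0,0,0,0,0,0,0,0,0,0,0,0,0,0,0,0,0,0,0,0,0])

```text
time_s: 18.03
ee_pos: [0.482, -0.2189, 0.0595]
eef_rot: [3.138, 1.215, 0.293]
force: [-0.0, -0.2, 0.7]
grip_width: 0.0883
```

jog_arm(rows=[0,0,0,0,0,0,0,-0.0016,-0.0005,0.0047,0,0,0,0,-0.0065,-0.002,0.0188,0,0,0,0,-0.0131,-0.004,0.0376,0,0,0,0,-0.0131,-0.004,0.0376,0,0,0,0,-0.02,0,0.03,0,0,0,0,-0.03,0,0.02,0,0,0,0,0,0,0,0,0,0,0])

```text
time_s: 18.7
ee_pos: [0.3961, -0.2302, 0.2129]
eef_rot: [3.12, 1.212, 0.276]
force: [-0.3, -0.3, -0.0]
grip_width: 0.0939
```

```bash
python3 - <<'E'
from chk import *
for n in ("scene","top"):
    p,d=ctrl.camera(n);chk(n,p,d,.026,.04);chk(n,p,d,.009,.022,x=(.09,.13));cv2.imwrite(f"pics/{n}11.png",p[:,:,::-1])
W=cloud("top",d=d);q=W[200:270,95:165].reshape(-1,3);q=q[abs(q[:,2]-.032)<.005];print(cv2.minAreaRect((q[:,:2]*1000).astype(np.float32)))
print(obs()[2]["time_s"],obs()[2]["force"].round(1))
E
```

```text
scene 470 slopes deg x,y [-0.25  0.07] zmean 0.0323 x [-0.0008  0.0014  0.0867  0.0881] y [-0.0276 -0.0261  0.0273  0.028 ] rect [array([43.5, -0. ]), array([88.7, 55.6]), np.float64(0.6)]
scene 211 slopes deg x,y [-1.29  0.28] zmean 0.016 x [0.0902 0.0907 0.1209 0.1225] y [-0.0262 -0.0252  0.027   0.0278] rect [array([105.8,   0.7]), array([32.3, 53.2]), np.float64(3.0)]
top 1387 slopes deg x,y [-0.11  0.13] zmean 0.0316 x [0.0002 0.0007 0.0852 0.0869] y [-0.0278 -0.0268  0.0256  0.0263] rect [array([43.2, -0.7]), array([53.9, 86.8]), np.float64(89.0)]
top 461 slopes deg x,y [-0.61  0.21] zmean 0.0158 x [0.09   0.0906 0.1193 0.1205] y [-0.0271 -0.026   0.0258  0.0264] rect [array([105.4,  -0.4]), array([53.5, 30.4]), np.float64(89.1)]
((441.5762939453125, 270.40875244140625), (76.2917709350586, 74.66960906982422), 14.76201057434082)
18.8 [-0.5  0.8 -1.3]
```

View pics/scene11.png

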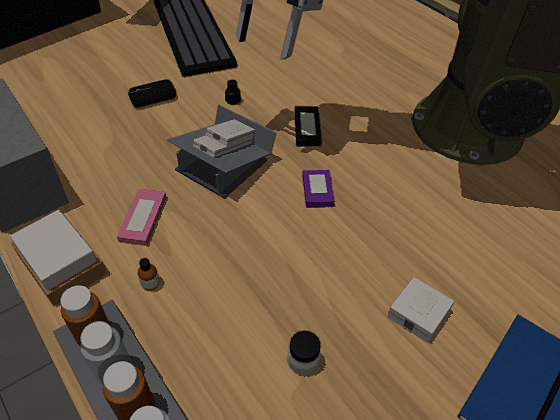

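View pics/top11.png

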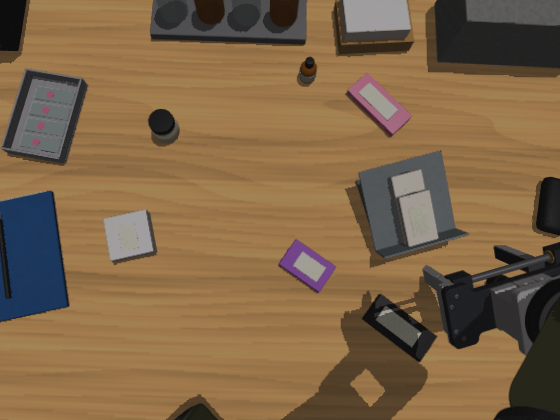

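The stack sits on the rest at top-view (415,210): short case over long case, both against the backstop, with the gripper clear. The square box is unmoved at (130,236). I hand in.

```bash
python3 - <<'E'
from station import ctrl
print(ctrl.hand_in())
E
```

```text
the job is handed in; nothing more can be done
None
```

Both slide cases are stacked on the sloping rest, and I handed the job in at about 18.8 s. The long case went on first. I brought each case against the backstop (12 N and 9 N felt there) and lowered it in small steps until it seated, then let go.

**Last checks, after release, from both cameras:**
- **Long case:** flat at mid-width, measured in full before the short case went on. Its top face is at 16 mm, its low end is at the backstop, and it is centred to within about 1 mm.
- **Short case:** flat on top, with its top face at 32 mm, spanning 0 to 86 mm up the slope. It is aligned with the long case to within about 1°.
- **Square box:** unmoved to within measurement (under 1 mm). The black, pink and purple look-alikes were not touched.
- **Forces:** the highest reading at the wrist was about 25 N, while seating the long case.

**Small disagreements:** the two cameras differ by 1–2 mm across the slope. The scene camera also reads a slope of about 1.3° on the visible strip of the long case. The top camera reads 0.6° there, and both read close to 0° when the whole case was visible, so I put this down to noise on a short strip.

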